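# Load-check a dispenser's lift spring on a spring tester

### The job

Check the lift spring of the tablet dispenser: stand the spring unit gently in the ring on the tester's plate and let go, then press its cap straight down until the cap's top is level with the top of the gauge post, no lower, keep it there for a second and let it up again. The brass drag hand stays at the highest load: if it has reached the bold 12 newton line, stand the unit in the low wooden tray; if it has fallen short, stand it on the pad of sticky notes, to be replaced. Leave the unit upright and let go of it, and do not disturb the call bell, the small gift box or the ribbon spool.

Things in the scene. Friction and masses are not known exactly. Their poses are not given: they have to be found in the camera images.
- lifter_mid (a point): spring unit, loose, 0.18 kg, upright at the start, 72 mm high: a plain aluminium cup (diameter 56 mm, 42 mm high, flat bottom; grip it here) out of which stand a steel coil spring and, on top, a round grey cap (diameter 52 mm, 8 mm thick). The point is on its axis, 36 mm above its underside (6 mm below the cup's rim)
- lifter_top (a point): centre of the top of the spring unit's cap, 72 mm above its underside when let go. The cap is captive and slides straight down, 22 mm at most: it starts to give at 0.5 to 9 N (not the same from unit to unit, and not to be seen) and then takes 0.4 N more per mm
- plate_top (a point): centre of the engraved ring (diameter 63 mm) on top of the tester's steel plate, where the unit is to stand; 44 mm above the counter when unloaded. The plate, 104 mm (x) by 84 mm (y), sinks 0.4 mm per newton put on it. x points from the dial to the gauge post, y across, z up. It floats over a fixed grey base, 190 x 96 mm, 28 mm high, that reaches 58 mm in +x, 132 mm in -x from here
- gauge_top (a point): middle of the flat top of the gauge post, a steel bar 10 x 30 mm that stands on the plate and sinks with it, 45 mm in +x from plate_top and 56 mm above the plate: this height is the mark. A unit on the plate is level with it when its cap is pressed down by 16 mm, from 72 to 56 mm above the plate
- dial_face (a point): centre of the white face of the tester's dial, 86 mm across, tilted 35 degrees from level to face -x, on the base's -x end, 92 mm in -x from plate_top; its rim reaches 90 mm above the counter. Scale: zero at the lower left, 240 degrees clockwise to 20 N, a line each newton, longer at 0, 5, 10, 15, 20, by far the longest and boldest at 12
- load_hand (a joint): thin black needle of the dial, the load on the plate now: 0 rad at no load, 0.20944 rad per newton, clockwise (12 N is 2.513 rad). The unit's own weight counts (1.8 N)
- peak_hand (a joint): short broad brass drag hand with a round tip on the same dial: the needle pushes it ahead and it stays at the highest load reached; same scale, 0.20944 rad per newton. It starts below 3 N. It cannot be put back, so a unit dumped hard on the plate spoils the reading
- tray_in (a point): centre of the inner floor of the low wooden tray, fixed, 88 x 88 mm outside, 80 x 80 mm inside, 12 mm high; the floor is 4 mm above the counter; axes along its sides
- notes_top (a point): centre of the top of the pad of sticky notes, fixed, 70 x 70 mm, 8 mm high; axes along its sides
- bell_mid (a point): bystander: loose call bell, a pale metal dome on a black foot, diameter 80 mm, 54 mm high; the point is on its axis, half-way up
- gift_box_mid (a point): bystander: small loose brown gift box, 56 mm (its x) by 62 mm (its y), 50 mm high; the point is at its centre
- spool_mid (a point): bystander: loose ribbon spool lying flat, diameter 62 mm, 30 mm high; the point is at its centre
- tasting_chest: furniture: fixed wooden chest with its lid standing open, origin on the counter; walls from -75 to +90 mm in x, -118 to +118 mm in y, 85 mm high; the open lid stands on its +x wall and leans out to +130 mm in x, up to 0.27 m high. Farther back runs the display case, whose glass top begins at world x = 0.68, 0.26 m above the counter
- lifter: the spring unit again; origin in the middle of its underside

How it is judged:
By the outcome, as a careful person would: the job done as asked, in the order asked, and still so for the second after the job is handed in, with the robot touching nothing.
It also fails if it takes over 61 s, if anything falls off the work surface, if the arm or the gripper's body presses on something with over 40 N, if the wrist force passes 120 N, or if a joint passes its speed limit or range.

### The arm

A 6-joint arm with a two-finger parallel gripper is mounted at the origin on a cart in front of the work surface, level with it; the furniture and walls round the work are solid. World frame = base frame: x ahead of the robot, y to its left, z up, the work surface at z = 0. Lengths are in m, angles in rad, forces in N, time in s.
With the tool pointing down it reaches from about 0.375 to 0.9 m from the base axis. Payload 3.1 kg.
Tool frame: the origin (TCP) lies at the very end of the fingers, on their centre line; the grasp point (between the pads) lies 19 mm behind it; z points along the fingers, y is the line along which they close (so a half turn about z gives the same grasp; the last joint's range is limited). The gripper opens to 85 mm and grips with 20 to 120 N. Pads are 22 mm wide; open, the fingers measure 114 mm over their backs; the gripper's body (76 mm by 85 mm) begins 54 mm behind the grasp point. The pads swing forward as they close: fully open they stand 13 mm farther back than shut.
Start: joints at [1.111, 0.527, 1.433, -0, 1.181, -0.178], TCP at [0.173, 0.601, 0.231] pointing down, gripper open.
Joint ranges: [-3.08, 3.08], [-0.75, 2.2], [0.22, 2.44], [-1.43, 4.57], [0, 2.65], [-2.85, 2.85]. Speed limits (rad/s): [2.79, 2.79, 3.14, 3.14, 3.14, 3.14].

### API

Orientations are given as a rotation vector (axis times angle).
In Python, from workcell import state, vision, job gives the robot as it stands. The module is installed in compiled form; this text tells all that it offers.
- The arm moves only by the tool move_arm, never from a script. Its argument "rows" is a list that holds one entry, the list of rows, each a list of 7 numbers: the shift along the tool's x, y, z in mm, then the turn, a rotation vector about the tool's x, y, z in rad, then the opening, from 0 (shut) to 1 (fully open). A call has 1 to 12 rows; each row shifts and turns the commanded pose from where the row before left it, along the tool's axes as they then stand; what a row does not reach is not made up. A row lasts 1/8 s, in which the tool goes at most 62.5 mm and 10.7 degrees, less where a joint would pass 70% of its speed; a pose out of reach is approached as far as the arm can. A call is refused whole if a number of a shift passes 62.5 or a number of a turn 0.188, either way. A call with a gripper value outside its range is refused whole. The fingers move at their own pace and stop on an object; the grip force is fixed at half the most. Time passes only in rows, so rows that do not move let the fingers close. It gives the time, the measured TCP pose, the force, the opening and the grip force at its end, in the units of the state.
- state(): the state, without advancing time (a new reading comes with each control period).
- vision.camera(name): name is "scene" or "top"; returns a dict with "pixels" (420x560x3 uint8, red, green, blue), "fx", "fy", "cx", "cy" (pixels), "rvec" (rotation vector, rad) and "tvec" (3), from world to camera coordinates, as OpenCV has them. Camera axes: x right, y down, z forward; pixel columns grow to the right and rows downward; lengths in m; the calibration is good to about 2 mm. A picture is of the moment at which its call begins. There is no depth.
- job.close_job(): hands the job in; it is judged then, once.
The state is a dict: "time": time; "q": joint angles; "dq": joint speeds; "joint_efforts": joint torques, N m; "eef_pos": TCP position; "eef_rot": TCP orientation; "wrist_force": force on the tool from outside, world axes, zero at the start; "moment": the same for the moment, N m; "width": finger opening in m; "grip_force": force on a finger pad.
Only numpy, scipy, OpenCV 4.12 (cv2) and the standard library are available. Lean on these libraries where they do the work, as an engineer would, in place of code of your own. Each camera call takes 0.05 s, during which the arm holds its last target. There are 200 camera calls.

## Working session

There is one attempt and no reset: what is moved stays moved. The work goes in short steps, Python scripts to look and compute and a tool call to move; the robot and the scene stay as the last step left them, time stands still between calls to the robot, and variables do not carry over. Pictures are saved under pics/ and viewed, at most 10 in all, crops included, and the job is handed in when it is done.

Besides the shell and the picture viewer there is one more tool, called after "Call:" by a JSON object that holds its "name" and its "arguments", one argument or row to a line. move_arm: Moves the arm, as the interface text tells. Its arguments: {"type":"object","properties":{"rows":{"type":"array","items":{"type":"array","items":{"type":"array","items":{"type":"number"}}}}},"required":["rows"]}

```bash
mkdir -p pics
cat > h.py <<'E'
import numpy as np, cv2
from workcell import state, vision, job
def cam(n):
    c=vision.camera(n); c['R']=cv2.Rodrigues(np.array(c['rvec'],float))[0]; c['t']=np.array(c['tvec'],float); return c
def save(c,f,s=1): cv2.imwrite('pics/'+f,cv2.resize(c['pixels'][:,:,::-1],None,fx=s,fy=s,interpolation=cv2.INTER_CUBIC))
def ray(c,u,v):
    d=c['R'].T@np.array([(u-c['cx'])/c['fx'],(v-c['cy'])/c['fy'],1]); return -c['R'].T@c['t'],d
def onz(c,u,v,z):
    o,d=ray(c,u,v); return o+d*(z-o[2])/d[2]
def proj(c,p):
    q=c['R']@np.array(p)+c['t']; return np.array([c['fx']*q[0]/q[2]+c['cx'],c['fy']*q[1]/q[2]+c['cy']])
E
python3 - <<'E'
from h import *
for n in('top','scene'):
    c=cam(n); save(c,n+'0.png',1.4); o=-c['R'].T@c['t']; print(n,o,c['fx'],c['R'].round(2).tolist())
print(state())
E
```

```text
top [0.44411482 0.19100761 1.09584817] 495.1680929666476 [[0.01, -1.0, -0.01], [-1.0, -0.01, -0.07], [0.07, 0.01, -1.0]]
scene [-0.0242102  -0.10366401  0.77817411] 443.06196957305707 [[0.51, -0.86, 0.02], [-0.63, -0.39, -0.68], [0.59, 0.33, -0.74]]
{'time': 0.1, 'q': array([ 1.11148069e+00,  5.28362469e-01,  1.43376747e+00, -4.07624700e-05,
        1.18140680e+00, -1.78496654e-01]), 'dq': array([ 0.00020762, -0.00078888, -0.00326518, -0.00020842, -0.00118073,
       -0.00179325]), 'joint_efforts': array([-4.75358465e-04, -4.43301165e+01, -1.78585875e+01, -2.52400005e-04,
        3.87736975e-03, -1.57530718e-05]), 'eef_pos': array([0.17290532, 0.59993839, 0.2304402 ]), 'eef_rot': array([-4.39556858e-01, -3.11010950e+00,  2.91782010e-03]), 'wrist_force': array([-0.09469368,  1.13030815,  0.58898507]), 'moment': array([ 0.01861848, -0.04248379,  0.00479979]), 'grip_force': 0.0, 'width': 0.0853144105415401}
```

View pics/top0.png

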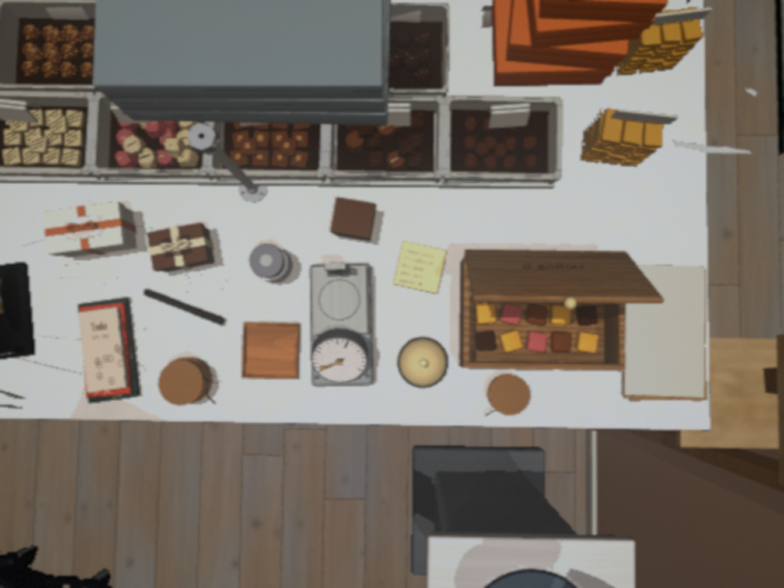

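View pics/scene0.png

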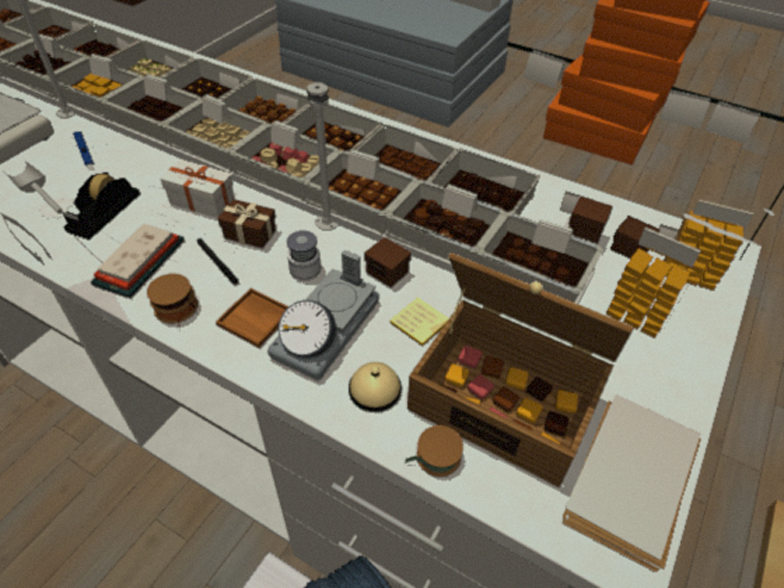

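The top view (shown at 1.4x) has the unit at (268,262), the plate ring at (339,300), the post at (337,267), the dial at (340,355), the tray at (271,350), the notes at (420,266), the bell at (423,362) and a brown box at (353,218). I'll zoom in to get accurate positions.

Run:
```python
from h import *
a=cam('top')['pixels'][130:290,160:330]; b=cam('scene')['pixels'][150:310,150:320]
I=np.hstack([cv2.resize(x,None,fx=2.3,fy=2.3,interpolation=cv2.INTER_CUBIC) for x in (a,b)])
cv2.imwrite('pics/c1.png',I[:,:,::-1])
```

```text
(no output)
```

View pics/c1.png

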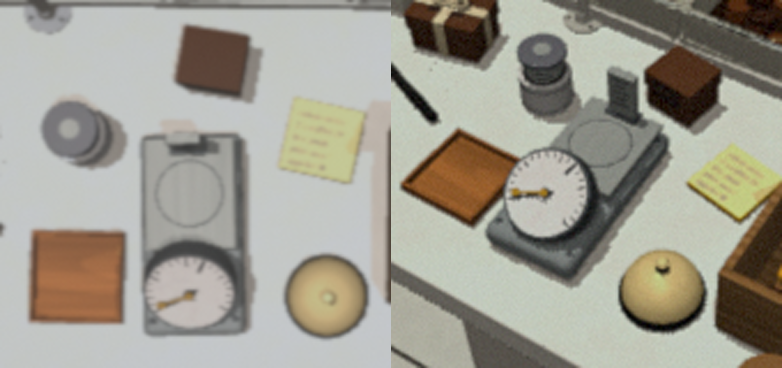

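The crop is 2.3x from (160,130). It shows the cap at about (69,128), the ring at (190,193), the tray from (31,231) to (124,322) and the notes at about (321,140). Next I turn these into positions, using Hough circles and colour masks.

Run:
```python
from h import *
c=cam('top'); P=c['pixels']; s=cam('scene')
S=4; x0,y0=160,130
G=cv2.resize(cv2.cvtColor(P[130:290,160:330],cv2.COLOR_RGB2GRAY),None,fx=S,fy=S,interpolation=cv2.INTER_CUBIC)
def px(u,v): return x0+(u+.5)/S-.5, y0+(v+.5)/S-.5
for nm,(u,v),z,R in(('cap',(69,128),.072,.026),('ring',(190,193),.044,.0315),('bell',(328,296),.02,.04)):
    r=R*c['fx']/(1.096-z)*S; w=int(1.4*r); cu,cv_=int(u*S/2.3),int(v*S/2.3)
    sub=G[max(cv_-w,0):cv_+w,max(cu-w,0):cu+w]
    h=cv2.HoughCircles(sub,cv2.HOUGH_GRADIENT,1,200,param1=60,param2=10,minRadius=int(r*.93),maxRadius=int(r*1.07))
    if h is None: print(nm,'none'); continue
    h=h[0,0]; p=px(h[0]+max(cu-w,0),h[1]+max(cv_-w,0)); print(nm,p,h[2]/r,onz(c,*p,z).round(4))
H=cv2.cvtColor(P,cv2.COLOR_RGB2HSV)
def blob(m,nm,z):
    n,l,st,ce=cv2.connectedComponentsWithStats(m.astype(np.uint8))
    for i in range(1,n):
        if st[i,4]>300 and 160<ce[i,0]<330 and 130<ce[i,1]<290:
            k,_=cv2.findContours((l==i).astype(np.uint8),0,2); r=cv2.minAreaRect(k[0]); B=np.array([onz(c,*q,z) for q in cv2.boxPoints(r)])
            e=B[1]-B[0]; print(nm,st[i,4],B.mean(0).round(4),[np.linalg.norm(B[j+1]-B[j]).round(3) for j in(0,1)],np.degrees(np.arctan2(e[1],e[0])).round(1))
h,sa,v=[H[:,:,i].astype(int) for i in range(3)]
blob((h>20)&(h<35)&(sa>70)&(v>160),'notes/bell',.008)
blob((h<15)&(sa>110)&(v>100),'tray',.012)
blob((h<20)&(sa>60)&(v<110),'box',.05)
gx,gy=px(0,0)
# tester base outline (28 mm) via grey mask
blob((sa<45)&(v<175),'grey',.028)
print('post',onz(c,160+184/2.3,130+138/2.3,.1))
# scene-view check of the ring and cap
print('ringS',onz(s,150+(600-391)/2.3,150+143/2.3,.044),'capS',onz(s,150+(542-391)/2.3,150+49/2.3,.072))
```

```text
cap (np.float32(190.5), np.float32(185.5)) 1.0200732 [0.5689 0.4039 0.072 ]
ring none
bell (np.float32(301.75), np.float32(258.5)) 0.9873566 [0.4194 0.1691 0.02  ]
tray 1438 [0.4344 0.407  0.012 ] [np.float64(0.084), np.float64(0.083)] -0.8
box 686 [0.6379 0.2785 0.05  ] [np.float64(0.054), np.float64(0.06)] -8.2
grey 325 [0.6386 0.2747 0.028 ] [np.float64(0.066), np.float64(0.081)] -8.2
grey 859 [0.5675 0.4011 0.028 ] [np.float64(0.057), np.float64(0.084)] -25.0
grey 3455 [0.4765 0.2903 0.028 ] [np.float64(0.109), np.float64(0.192)] -89.3
post [0.55757454 0.29733843 0.1       ]
ringS [0.51335262 0.29863106 0.044     ] capS [0.56952452 0.40608639 0.072     ]
```

Run:
```python
from h import *
c=cam('top'); s=cam('scene'); P=c['pixels']
q=lambda x,y:(160+(x+.5)/2.3-.5,130+(y+.5)/2.3-.5)
print('ringT',onz(c,*q(190,193),.044).round(4))
for nm,k in (('top',c),('scene',s)):
    H=cv2.cvtColor(k['pixels'],cv2.COLOR_RGB2HSV).astype(int)
    m=((H[...,0]>20)&(H[...,0]<40)&(H[...,1]>45)&(H[...,2]>140)).astype(np.uint8)
    n,l,st,ce=cv2.connectedComponentsWithStats(m)
    for i in range(1,n):
        B=onz(k,*ce[i],.008)
        if st[i,4]>200 and .35<B[0]<.65 and .05<B[1]<.3:
            r=cv2.minAreaRect(cv2.findContours((l==i).astype(np.uint8),0,2)[0][0]); Q=np.array([onz(k,*p,.008) for p in cv2.boxPoints(r)]); e=Q[1]-Q[0]
            print(nm,st[i,4],B.round(4),Q.mean(0).round(4),np.linalg.norm(e),np.degrees(np.arctan2(e[1],e[0])))
# plate edges: plate z=.044 corners by eye in crop
for p in((142,140),(238,137)): print('platecorner',onz(c,*q(*p),.044).round(4))
# ellipse from ring dark pixels
g=cv2.cvtColor(P,cv2.COLOR_RGB2GRAY).astype(np.float32); bg=cv2.medianBlur(g.astype(np.uint8),9).astype(np.float32)
u0,v0=q(190,193); ys,xs=np.mgrid[0:420,0:560]; R=np.hypot(xs-u0,ys-v0)
m=(bg-g>4)&(R>11)&(R<19); pts=np.argwhere(m)[:,::-1].astype(np.float32); print(len(pts))
e=cv2.fitEllipse(pts); print(e, onz(c,*e[0],.044).round(4))
```

```text
ringT [0.5134 0.2973 0.044 ]
top 1014 [0.5685 0.1751 0.008 ] [0.5686 0.1751 0.008 ] 0.07059085376170451 -13.138039315655837
top 230 [0.4173 0.1727 0.008 ] [0.4167 0.1725 0.008 ] 0.03370757864368491 -52.41100699710044
scene 726 [0.5689 0.1772 0.008 ] [0.5697 0.1785 0.008 ] 0.07471478828070721 3.165645103703247
scene 633 [0.4265 0.1775 0.008 ] [0.4259 0.1772 0.008 ] 0.06639970878104495 -58.60657755972729
platecorner [0.5622 0.343  0.044 ]
platecorner [0.5661 0.2537 0.044 ]
235
((241.92063903808594, 212.65049743652344), (28.435623168945312, 31.65481185913086), 2.355119228363037) [0.5155 0.2982 0.044 ]
```

Call:
{"name": "move_arm", "arguments": {
  "rows": [
    [[0,0,0,0,0,0.141,1],[0,0,0,0,0,0.14,1]]
  ]
}}

```text
time: 0.65
eef_pos: [0.1731, 0.6005, 0.2313]
eef_rot: [-0.878, -3.016, 0.0]
wrist_force: [-0.2, 0.4, -0.1]
width: 0.0856
grip_force: 0.0
```

Call:
{"name": "move_arm", "arguments": {
  "rows": [
    [[0,0,0,0,0,-0.187,1],[0,0,0,0,0,-0.187,1],[0,0,0,0,0,-0.187,1],[0,0,0,0,0,-0.005,1]]
  ]
}}

```text
time: 1.15
eef_pos: [0.1732, 0.6005, 0.2313]
eef_rot: [0.004, -3.142, -0.0]
wrist_force: [-0.4, 0.4, -0.3]
width: 0.0851
grip_force: 0.0
```

Call:
{"name": "move_arm", "arguments": {
  "rows": [
    [[-49,-24,0,0,0,0,1],[-49,-24,0,0,0,0,1],[-49,-24,0,0,0,0,1],[-49,-24,0,0,0,0,1],[-49,-25,0,0,0,0,1],[-50,-25,0,0,0,0,1],[-50,-25,0,0,0,0,1],[-50,-25,0,0,0,0,1],[0,0,0,0,0,0,1],[0,0,0,0,0,0,1]]
  ]
}}

```text
time: 2.4
eef_pos: [0.5686, 0.4059, 0.2309]
eef_rot: [0.002, -3.14, 0.0]
wrist_force: [-0.9, -0.1, -0.4]
width: 0.0854
grip_force: 0.0
```

Call:
{"name": "move_arm", "arguments": {
  "rows": [
    [[0,-1,50,0,0,0,1],[0,0,50,0,0,0,1],[0,0,40,0,0,0,1],[0,0,30,0,0,0,1],[0,0,25,0,0,0,1],[0,0,21,0,0,0,1],[0,0,0,0,0,0,1],[0,0,0,0,0,0,1],[0,0,0,0,0,0,1]]
  ]
}}

```text
time: 3.52
eef_pos: [0.5699, 0.4057, 0.0168]
eef_rot: [-0.007, 3.139, 0.002]
wrist_force: [0.7, -0.5, 0.4]
width: 0.0854
grip_force: 0.0
```

Call:
{"name": "move_arm", "arguments": {
  "rows": [
    [[0,0,0,0,0,0,0.75],[0,0,0,0,0,0,0.68],[0,0,0,0,0,0,0.6],[0,0,0,0,0,0,0.5],[0,0,0,0,0,0,0.5],[0,0,0,0,0,0,0.5]]
  ]
}}

```text
time: 4.28
eef_pos: [0.5698, 0.4057, 0.0166]
eef_rot: [-0.006, 3.14, 0.002]
wrist_force: [-0.4, 0.1, 5.4]
width: 0.0543
grip_force: 64.3
```

Call:
{"name": "move_arm", "arguments": {
  "rows": [
    [[0,0,-10,0,0,0,0.5],[0,0,-30,0,0,0,0.5],[0,0,-40,0,0,0,0.5],[0,0,-20,0,0,0,0.5],[27,0,0,0,0,0,0.5],[27.5,-20,0,0,0,0,0.5],[0,-30,0,0,0,0,0.5],[0,-30,0,0,0,0,0.5],[0,-27,0,0,0,0,0.5],[0,0,0,0,0,0,0.5],[0,0,0,0,0,0,0.5]]
  ]
}}

```text
time: 5.65
eef_pos: [0.5149, 0.2983, 0.1151]
eef_rot: [0.006, -3.141, -0.0]
wrist_force: [0.4, 0.6, -2.4]
width: 0.0546
grip_force: 63.7
```

Run:
```python
from h import *
a=cam('top')['pixels'][130:290,160:330]; b=cam('scene')['pixels'][150:310,150:320]
I=np.hstack([cv2.resize(x,None,fx=2.3,fy=2.3,interpolation=cv2.INTER_CUBIC) for x in (a,b)])
cv2.imwrite('pics/c2.png',I[:,:,::-1])
```

```text
(no output)
```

View pics/c2.png

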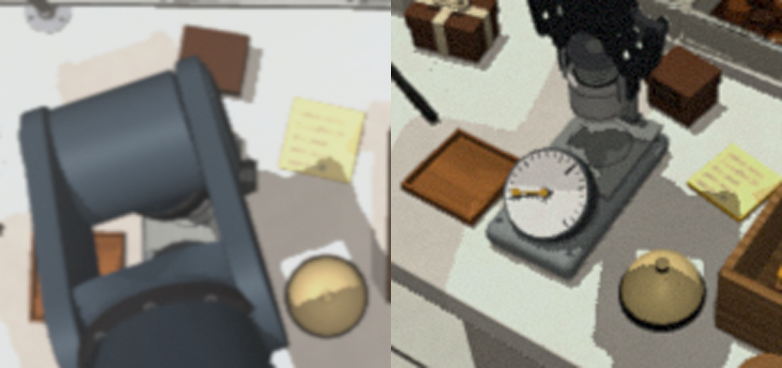

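The unit hangs upright over the ring, in the scene part of the crop at about (590,90), and everything is undisturbed. I'll lower it, with the last part slow.

Call:
{"name": "move_arm", "arguments": {
  "rows": [
    [[0,0,15,0,0,0,0.5],[0,0,15,0,0,0,0.5],[0,0,10,0,0,0,0.5],[0,0,5,0,0,0,0.5],[0,0,3,0,0,0,0.5],[0,0,0,0,0,0,0.5],[0,0,0,0,0,0,0.5]]
  ]
}}

```text
time: 6.62
eef_pos: [0.5153, 0.298, 0.0677]
eef_rot: [-0.007, 3.141, 0.0]
wrist_force: [0.2, 0.2, -1.3]
width: 0.0541
grip_force: 63.7
```

Call:
{"name": "move_arm", "arguments": {
  "rows": [
    [[0,0,1,0,0,0,0.5],[0,0,1,0,0,0,0.5],[0,0,1,0,0,0,0.5],[0,0,1,0,0,0,0.5],[0,0,0.5,0,0,0,0.5],[0,0,0,0,0,0,0.5],[0,0,0,0,0,0,0.5]]
  ]
}}

```text
time: 7.5
eef_pos: [0.515, 0.298, 0.0628]
eef_rot: [-0.007, 3.142, 0.0]
wrist_force: [0.0, -0.3, -1.8]
width: 0.0543
grip_force: 63.7
```

```bash
cat > sc.py <<'E'
from h import *
import sys
s=cam('scene'); b=s['pixels'][150:275,180:280]
cv2.imwrite('pics/'+sys.argv[1],cv2.resize(b,None,fx=4.7,fy=4.7,interpolation=cv2.INTER_CUBIC)[:,:,::-1])
st=state(); print(st['eef_pos'],st['wrist_force'])
E
python3 sc.py d1.png
```

```text
[0.51495825 0.29796723 0.06282516] [ 0.3592774   0.24086475 -1.87381232]
```

View pics/d1.png

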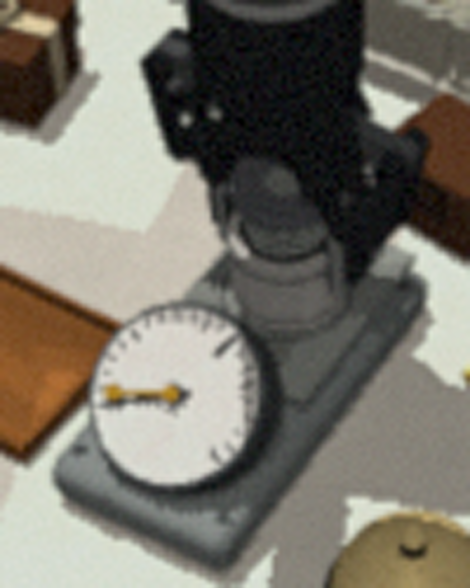

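The unit is almost on the plate and still carries no load; the brass hand points left at about (110,395). I'll go on in half-millimetre steps.

Call:
{"name": "move_arm", "arguments": {
  "rows": [
    [[0,0,0.5,0,0,0,0.5],[0,0,0.5,0,0,0,0.5],[0,0,0.5,0,0,0,0.5],[0,0,0.5,0,0,0,0.5],[0,0,0.5,0,0,0,0.5],[0,0,0,0,0,0,0.5],[0,0,0,0,0,0,0.5]]
  ]
}}

```text
time: 8.43
eef_pos: [0.5149, 0.2979, 0.0604]
eef_rot: [0.007, -3.142, 0.0]
wrist_force: [0.3, 0.2, 0.0]
width: 0.0541
grip_force: 63.7
```

Call:
{"name": "move_arm", "arguments": {
  "rows": [
    [[0,0,0,0,0,0,0.68],[0,0,0,0,0,0,0.75],[0,0,0,0,0,0,0.85],[0,0,0,0,0,0,1],[0,0,0,0,0,0,1],[0,0,-15,0,0,0,1],[0,0,-30,0,0,0,1],[0,0,-30,0,0,0,1],[0,0,-10,0,0,0,1],[0,0,0,0,0,0,0.3],[0,0,0,0,0,0,0],[0,0,0,0,0,0,0]]
  ]
}}

```text
time: 9.93
eef_pos: [0.5142, 0.2977, 0.1441]
eef_rot: [0.006, -3.139, 0.001]
wrist_force: [0.2, 0.4, 0.6]
width: 0.0322
grip_force: 0.0
```

Call:
{"name": "move_arm", "arguments": {
  "rows": [
    [[0,0,0,0,0,0,0],[0,0,0,0,0,0,0],[0,0,0,0,0,0,0]]
  ]
}}

```text
time: 10.3
eef_pos: [0.5149, 0.2979, 0.1451]
eef_rot: [0.007, -3.141, 0.0]
wrist_force: [-1.2, 0.1, 0.4]
width: -0.0002
grip_force: 0.0
```

```bash
python3 sc.py d2.png
```

```text
[0.51492467 0.2979354  0.14522277] [0.09955023 1.46151583 0.64996381]
```

View pics/d2.png

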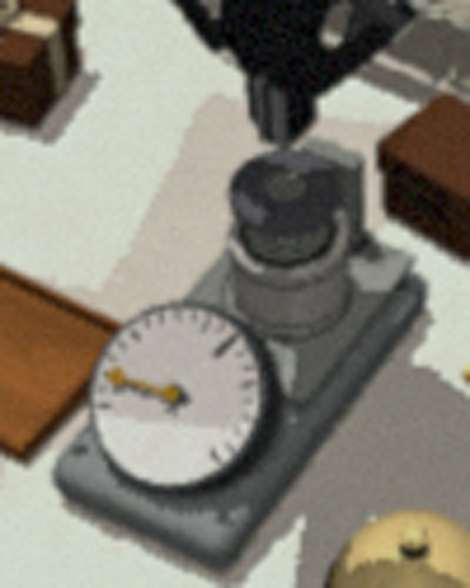

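The unit stands upright in the ring and the brass hand is still at about 3 N, at (115,377). I'm now above the cap with the fingers shut, so I'll start the press.

Call:
{"name": "move_arm", "arguments": {
  "rows": [
    [[0,0,12,0,0,0,0],[0,0,10,0,0,0,0],[0,0,4,0,0,0,0],[0,0,0,0,0,0,0],[0,0,0,0,0,0,0],[0,0,0,0,0,0,0]]
  ]
}}

```text
time: 11.1
eef_pos: [0.5152, 0.298, 0.1196]
eef_rot: [-0.007, 3.141, 0.0]
wrist_force: [0.5, -0.1, -0.6]
width: 0.0002
grip_force: 0.0
```

Call:
{"name": "move_arm", "arguments": {
  "rows": [
    [[0,0,2,0,0,0,0],[0,0,2,0,0,0,0],[0,0,2,0,0,0,0],[0,0,2,0,0,0,0],[0,0,2,0,0,0,0],[0,0,0,0,0,0,0],[0,0,0,0,0,0,0],[0,0,0,0,0,0,0]]
  ]
}}

```text
time: 12.1
eef_pos: [0.515, 0.298, 0.1094]
eef_rot: [-0.007, 3.141, 0.0]
wrist_force: [-0.1, -0.4, 2.1]
width: -0.0001
grip_force: 1.2
```

Call:
{"name": "move_arm", "arguments": {
  "rows": [
    [[0,0,2,0,0,0,0],[0,0,2,0,0,0,0],[0,0,2,0,0,0,0],[0,0,2,0,0,0,0],[0,0,1.5,0,0,0,0],[0,0,0,0,0,0,0],[0,0,0,0,0,0,0],[0,0,0,0,0,0,0]]
  ]
}}

```text
time: 13.1
eef_pos: [0.515, 0.298, 0.0999]
eef_rot: [-0.007, 3.141, 0.0]
wrist_force: [0.0, 0.1, 4.2]
width: 0.0
grip_force: 2.5
```

```bash
cat > f.py <<'E'
from h import *
F=[];Z=[]
for i in range(6): cam('scene'); st=state(); F.append(st['wrist_force'][2]); Z.append(st['eef_pos'][2])
print(np.mean(F),np.std(F),np.mean(Z)*1e3,'c=',115.28-np.mean(Z)*1e3-.4*np.mean(F))
E
python3 f.py; python3 sc.py d3.png
```

```text
5.334416755274628 0.2785517422116007 99.91530840873354 c= 13.230924889156613
[0.51502605 0.29798438 0.09990567] [-1.21561501 -0.00529419  4.82594091]
```

View pics/d3.png

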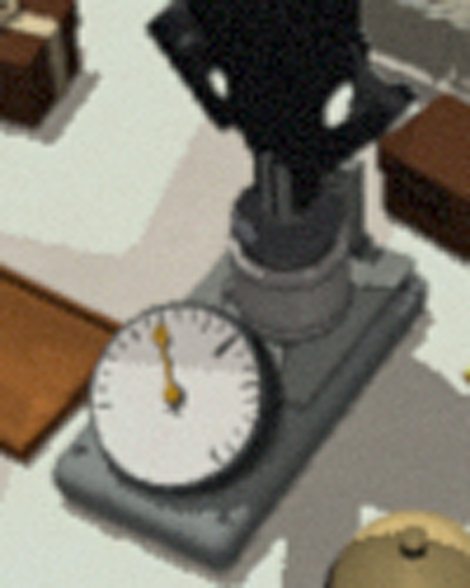

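The brass hand is at about (160,330), pivot (173,395), and the 12 N line is at (230,345). I'll read the load from the dial plane and check it against the 12 N line.

```bash
cat > dial.py <<'E'
from h import *
import sys
# pixel pairs in crop d (scale 4.7, origin 180,150): centre then points
s=cam('scene'); t=np.radians(35)
C=np.array([.515-.092,.298,.090-.043*np.sin(t)]); n=np.array([-np.sin(t),0,np.cos(t)]); up=np.array([np.cos(t),0,np.sin(t)]); rt=np.array([0,-1,0])
print('C crop',(proj(s,C)-[180,150])*4.7)
def pl(x,y):
    o,d=ray(s,180+(x+.5)/4.7-.5,150+(y+.5)/4.7-.5); p=o+d*(n@(C-o))/(n@d); return np.array([rt@(p-C),up@(p-C)])*1e3
P=[tuple(map(float,a.split(','))) for a in sys.argv[1:]]
c=pl(*P[0]); print('pivot',c)
for p in P[1:]:
    v=pl(*p)-c; a=np.degrees(np.arctan2(v[0],v[1])); print(p,v.round(1),'load',round((a+120)/12,2))
I=cv2.imread('pics/d3.png'); H=cv2.cvtColor(I,cv2.COLOR_BGR2HSV); m=(H[...,0]>10)&(H[...,0]<30)&(H[...,1]>130)&(H[...,2]>130); ys,xs=np.nonzero(m); k=(xs>95)&(xs<270)&(ys>300)&(ys<480); xs,ys=xs[k],ys[k]
print('brass ext',xs[ys<ys.min()+18].mean(),ys[ys<ys.min()+18].mean(),xs[ys>ys.max()-18].mean(),ys[ys>ys.max()-18].mean())
E
python3 dial.py 173,395 160,332 230,345 236,338 222,353 112,377
```

```text
C crop [170.66625455 388.85649283]
pivot [ 1.12200262 -1.59972773]
(160.0, 332.0) [-19.2  22.5] load 6.63
(230.0, 345.0) [14.4 30.8] load 12.09
(236.0, 338.0) [15.5 34.7] load 12.01
(222.0, 353.0) [12.6 26.1] load 12.15
(112.0, 377.0) [-30.9  -4.9] load 1.75
brass ext 159.1060606060606 330.030303030303 170.77358490566039 392.2327044025157
```

```bash
cat > avg.py <<'E'
from h import *
import sys
N=16;A=0;F=[];Z=[]
for i in range(N): k=cam('scene'); A=A+k['pixels'].astype(float); st=state(); F.append(st['wrist_force'][2]); Z.append(st['eef_pos'][2])
A/=N; np.save(sys.argv[1]+'.npy',A)
A=A.astype(np.uint8)
a=cv2.resize(A[175:227,222:262],None,fx=10,fy=10,interpolation=cv2.INTER_CUBIC); b=cv2.resize(A[208:260,195:240],None,fx=8.5,fy=10,interpolation=cv2.INTER_CUBIC)
a=cv2.convertScaleAbs(a,alpha=1.6)
cv2.imwrite('pics/'+sys.argv[1]+'.png',np.hstack([a,b])[:,:,::-1])
print(np.mean(F),np.std(F)/4,np.mean(Z)*1e3,st['time'])
for z in(99.9,101.8):
    for th in (135,180,225): 
        p=proj(k,[.515+.026*np.cos(np.radians(th)),.298+.026*np.sin(np.radians(th)),z/1e3]); print(z,th,((p-[222,175]+.5)*10-.5).round(0))
for x in(.04,.05):
    for y in(-.015,.015):
        print('post',((proj(k,[.515+x,.298+y,.0972])-[222,175]+.5)*10).round(0))
E
python3 avg.py e1
```

```text
5.132144769739364 0.12389949934860182 99.91717225216128 14.3
99.9 135 [ 68. 217.]
99.9 180 [119. 272.]
99.9 225 [212. 283.]
101.8 135 [ 68. 211.]
101.8 180 [119. 266.]
101.8 225 [211. 276.]
post [349. 121.]
post [234.  71.]
post [373.  94.]
post [259.  45.]
```

View pics/e1.png

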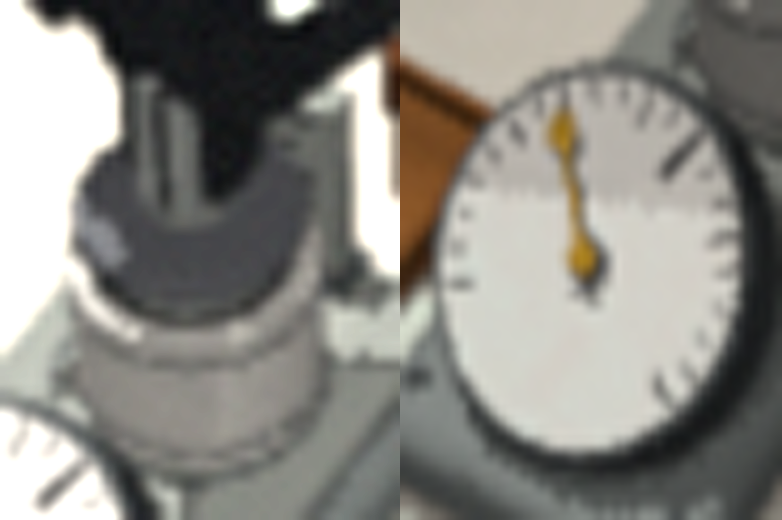

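```bash
sed -i '/^I=/,$d' dial.py
python3 - <<'E'
import subprocess
f=lambda x,y:f"{((x-400+.5)/8.5-.5+195-180+.5)*4.7-.5:.1f},{((y+.5)/10-.5+208-150+.5)*4.7-.5:.1f}"
print(subprocess.run(['python3','dial.py']+[f(*p) for p in[(583,257),(562,130),(567,85),(573,180),(700,135),(667,175),(683,155),(460,284),(658,380)]],capture_output=True,text=True).stdout)
E
```

```text
C crop [170.66625455 388.85649283]
pivot [ 0.06089705 -1.14355594]
(159.9, 333.4) [-17.9  21.5] load 6.68
(162.6, 312.3) [-21.2  30.4] load 7.09
(165.9, 356.9) [-10.2  13.3] load 6.87
(236.2, 335.8) [16.2 35.1] load 12.06
(217.9, 354.6) [12.2 24.2] load 12.23
(226.8, 345.2) [14.1 29.6] load 12.12
(103.5, 405.8) [-27.4 -18.5] load -0.33
(212.9, 450.9) [ 30.1 -14.5] load 19.65
```

Run:
```python
from h import *
k=cam('scene'); A=np.load('e1.npy').mean(2)
ax=np.array([.515,.298]); cd=np.array([-.0242,-.1037])-ax; cd/=np.linalg.norm(cd)
pz=44-.4*6.95
def pt(r,z): return proj(k,[*(ax+cd*r/1e3),z/1e3])
print('bottom cup',pt(28,pz),'rim out',pt(28,pz+42),'rim in',pt(25.5,pz+42))
for top in (99.9,101.6): print(top,'cap bot',pt(26,top-8),'cap top',pt(26,top))
print('far cap top',pt(-26,99.9),pt(-26,101.6))
u=int(round(pt(28,pz+42)[0]))
D=cv2.imread('pics/d2.png'); D=cv2.resize(D,(100,125),interpolation=cv2.INTER_AREA).astype(float).mean(2)
for v in range(190,228): print(v,A[v,u-3:u+4].mean().round(0), D[v-150,u-3-180:u+4-180].mean().round(0))
```

```text
bottom cup [242.1868401 222.0342771] rim out [241.3379986  209.08496784] rim in [241.2817576  208.22797114]
99.9 cap bot [241.11053765 205.61577453] cap top [240.94016631 203.01671805]
101.6 cap bot [241.07451278 205.06620627] cap top [240.90368499 202.46018672]
far cap top [239.81163215 185.8204064 ] [239.77500713 185.26170834]
190 40.0 64.0
191 41.0 60.0
192 41.0 51.0
193 39.0 44.0
194 43.0 44.0
195 52.0 45.0
196 59.0 46.0
197 54.0 47.0
198 45.0 46.0
199 45.0 47.0
200 45.0 58.0
201 46.0 67.0
202 47.0 64.0
203 49.0 64.0
204 47.0 63.0
205 53.0 46.0
206 49.0 54.0
207 61.0 92.0
208 92.0 98.0
209 93.0 87.0
210 83.0 77.0
211 73.0 74.0
212 86.0 88.0
213 90.0 90.0
214 90.0 90.0
215 90.0 91.0
216 91.0 92.0
217 91.0 91.0
218 90.0 83.0
219 84.0 74.0
220 74.0 82.0
221 81.0 68.0
222 65.0 70.0
223 67.0 96.0
224 88.0 111.0
225 88.0 114.0
226 86.0 111.0
227 81.0 107.0
```

The dial and the wrist force agree on a total load of about 6.9 N. That leaves the contact height uncertain by about 1.5 mm, so I'll ease off and find the touch height from averaged forces.

Call:
{"name": "move_arm", "arguments": {
  "rows": [
    [[0,0,-4,0,0,0,0],[0,0,-5,0,0,0,0],[0,0,-5,0,0,0,0],[0,0,-3.5,0,0,0,0],[0,0,0,0,0,0,0],[0,0,0,0,0,0,0],[0,0,0,0,0,0,0],[0,0,0,0,0,0,0]]
  ]
}}

```text
time: 15.4
eef_pos: [0.5148, 0.2979, 0.1171]
eef_rot: [0.007, -3.141, 0.0]
wrist_force: [-0.9, 0.1, -0.8]
width: -0.0004
grip_force: 0.0
```

```bash
sed -i 's/range(6)/range(24)/' f.py; python3 f.py
```

```text
0.07372632502346928 0.5137736257889902 117.29677812510785 c= -2.0462686551172355
```

Call:
{"name": "move_arm", "arguments": {
  "rows": [
    [[0,0,2,0,0,0,0],[0,0,1,0,0,0,0],[0,0,0,0,0,0,0],[0,0,0,0,0,0,0],[0,0,0,0,0,0,0]]
  ]
}}

```text
time: 17.23
eef_pos: [0.515, 0.298, 0.1144]
eef_rot: [-0.007, 3.141, 0.0]
wrist_force: [-0.4, 0.4, 0.7]
width: -0.0
grip_force: 0.4
```

```bash
python3 f.py
```

```text
0.8178835513739058 0.5204752259337061 114.34714871162228 c= 0.605697867828157
```

Call:
{"name": "move_arm", "arguments": {
  "rows": [
    [[0,0,1.5,0,0,0,0],[0,0,1,0,0,0,0],[0,0,0,0,0,0,0],[0,0,0,0,0,0,0],[0,0,0,0,0,0,0]]
  ]
}}

```text
time: 19.05
eef_pos: [0.515, 0.298, 0.1119]
eef_rot: [-0.007, 3.141, 0.0]
wrist_force: [0.6, 0.6, 2.2]
width: -0.0002
grip_force: 0.8
```

```bash
python3 f.py
```

```text
1.774697346186804 0.6783834707060757 111.82504766968952 c= 2.7450733918357546
```

Contact at about 115 mm is confirmed. Level needs a TCP height of about 96.5 mm, so I'll do the full press and hold there.

Call:
{"name": "move_arm", "arguments": {
  "rows": [
    [[0,0,2,0,0,0,0],[0,0,2,0,0,0,0],[0,0,2,0,0,0,0],[0,0,2,0,0,0,0],[0,0,2,0,0,0,0],[0,0,2,0,0,0,0],[0,0,1.5,0,0,0,0],[0,0,1,0,0,0,0],[0,0,0.5,0,0,0,0],[0,0,0,0,0,0,0],[0,0,0,0,0,0,0],[0,0,0,0,0,0,0]]
  ]
}}

```text
time: 21.75
eef_pos: [0.515, 0.298, 0.0971]
eef_rot: [-0.007, 3.141, 0.0]
wrist_force: [-0.4, -0.4, 5.9]
width: -0.0
grip_force: 3.0
```

```bash
python3 avg.py e2
```

```text
5.941195819688411 0.10757505314951242 97.09425869479828 22.55
99.9 135 [ 68. 217.]
99.9 180 [119. 272.]
99.9 225 [212. 283.]
101.8 135 [ 68. 211.]
101.8 180 [119. 266.]
101.8 225 [211. 276.]
post [349. 121.]
post [234.  71.]
post [373.  94.]
post [259.  45.]
```

View pics/e2.png

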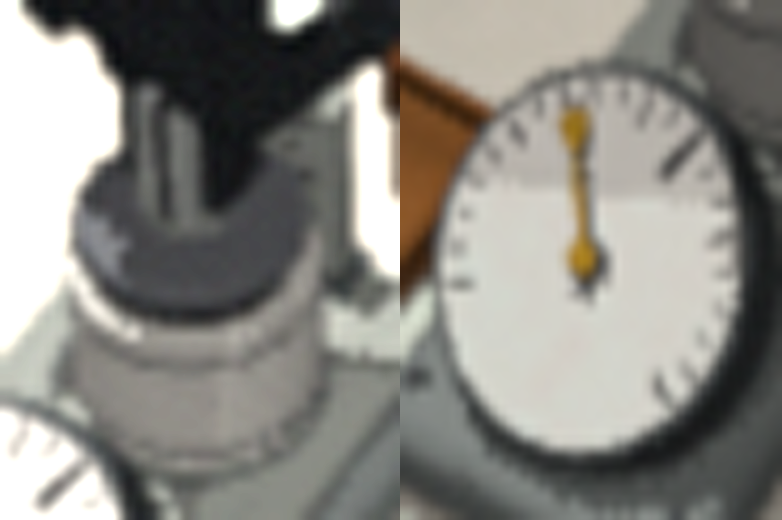

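Run:
```python
from h import *
k=cam('scene'); B=np.load('e2.npy').mean(2).astype(np.float32); B1=np.load('e1.npy').mean(2).astype(np.float32)
D=np.zeros_like(B); d=cv2.imread('pics/d2.png'); D[150:275,180:280]=cv2.resize(d,(100,125),interpolation=cv2.INTER_AREA).astype(float).mean(2)
def sh(A,C,u0,u1,v0,v1):
    best=[]
    ys=np.arange(v0,v1)
    for s in np.arange(-1,3,.05):
        M=np.float32([[1,0,0],[0,1,s]]); W=cv2.warpAffine(A,M,(560,420),flags=cv2.INTER_LINEAR)
        a=W[v0:v1,u0:u1].ravel(); c=C[v0:v1,u0:u1].ravel(); best.append((np.corrcoef(a,c)[0,1],s))
    return max(best)
for nm,r in (('cup',(232,250,205,226)),('cuplow',(234,250,214,226)),('post',(251,258,193,206)),('post base',(252,262,200,208)),('dial fixed',(203,225,230,250)),('base fixed',(205,240,255,275))):
    print(nm,sh(D,B,*r),sh(D,B1,*r))
p=lambda z:proj(k,[.49,.28,z])[1]
print('px per mm',(p(.05)-p(.06))/10)
```

```text
cup (np.float64(0.8576410477866665), np.float64(0.8000000000000016)) (np.float64(0.885573888518193), np.float64(0.7500000000000016))
cuplow (np.float64(0.7554227510442649), np.float64(1.4000000000000021)) (np.float64(0.815641286389854), np.float64(1.2500000000000018))
post (np.float64(0.8098263282063917), np.float64(0.7000000000000015)) (np.float64(0.8435197444154331), np.float64(0.7500000000000016))
post base (np.float64(0.9674285794822146), np.float64(0.7000000000000015)) (np.float64(0.9718436226970898), np.float64(0.6500000000000015))
dial fixed (np.float64(0.6940403424969451), np.float64(-0.49999999999999956)) (np.float64(0.691690274153485), np.float64(-0.4499999999999995))
base fixed (np.float64(0.9977277623374227), np.float64(0.05000000000000093)) (np.float64(0.9988198792885389), np.float64(0.05000000000000093))
px per mm 0.3047180904601703
```

The brass hand is at about 7.5–7.8 N, tip (575,128), well short of the 12 N line at (685,155). The plate has sunk by 0.7 px, about 2.3 mm, as expected, which puts the cap about 0.2 mm above the mark. I'll make a last 0.3 mm, hold for a second, then let the cap up and open the fingers for the regrasp.

Call:
{"name": "move_arm", "arguments": {
  "rows": [
    [[0,0,0.3,0,0,0,0],[0,0,0,0,0,0,0],[0,0,0,0,0,0,0],[0,0,0,0,0,0,0],[0,0,0,0,0,0,0],[0,0,0,0,0,0,0],[0,0,0,0,0,0,0],[0,0,0,0,0,0,0],[0,0,0,0,0,0,0],[0,0,0,0,0,0,0],[0,0,0,0,0,0,0],[0,0,0,0,0,0,0]]
  ]
}}

```text
time: 24.1
eef_pos: [0.515, 0.298, 0.0968]
eef_rot: [-0.007, 3.141, 0.0]
wrist_force: [-0.5, 0.4, 6.5]
width: -0.0001
grip_force: 3.0
```

Call:
{"name": "move_arm", "arguments": {
  "rows": [
    [[0,0,-5,0,0,0,0],[0,0,-5,0,0,0,0],[0,0,-8,0,0,0,0],[0,0,-12,0,0,0,0],[0,0,-18,0,0,0,0],[0,0,0,0,0,0,1],[0,0,0,0,0,0,1],[0,0,0,0,0,0,1],[0,0,0,0,0,0,1],[0,0,0,0,0,0,1],[0,0,0,0,0,0,1]]
  ]
}}

```text
time: 25.48
eef_pos: [0.5149, 0.2979, 0.1443]
eef_rot: [0.007, -3.141, 0.0]
wrist_force: [-0.7, 0.8, 0.6]
width: 0.0853
grip_force: 0.0
```

The unit falls short, so it goes on the sticky notes. I'll regrasp it.

Call:
{"name": "move_arm", "arguments": {
  "rows": [
    [[0,0,25,0,0,0,1],[0,0,25,0,0,0,1],[0,0,20,0,0,0,1],[0,0,12,0,0,0,1],[0,0,0,0,0,0,1],[0,0,0,0,0,0,1],[0,0,0,0,0,0,0.75],[0,0,0,0,0,0,0.65],[0,0,0,0,0,0,0.5],[0,0,0,0,0,0,0.5],[0,0,0,0,0,0,0.5],[0,0,0,0,0,0,0.5]]
  ]
}}

```text
time: 26.98
eef_pos: [0.5153, 0.2981, 0.0628]
eef_rot: [-0.007, 3.141, 0.001]
wrist_force: [1.3, 0.0, 2.2]
width: 0.0539
grip_force: 62.6
```

Call:
{"name": "move_arm", "arguments": {
  "rows": [
    [[0,0,-10,0,0,0,0.5],[0,0,-25,0,0,0,0.5],[0,0,-30,0,0,0,0.5],[0,0,-20,0,0,0,0.5],[0,-30,-5,0,0,0,0.5],[0,-40,0,0,0,0,0.5],[-14,-30,0,0,0,0,0.5],[-20,-21,0,0,0,0,0.5],[-20,0,0,0,0,0,0.5],[0,0,0,0,0,0,0.5],[0,0,0,0,0,0,0.5]]
  ]
}}

```text
time: 28.35
eef_pos: [0.5677, 0.1773, 0.152]
eef_rot: [0.007, -3.139, 0.0]
wrist_force: [-0.5, -0.1, -2.2]
width: 0.0542
grip_force: 63.6
```

Call:
{"name": "move_arm", "arguments": {
  "rows": [
    [[-1,0,30,0,0,0,0.5],[0,0,30,0,0,0,0.5],[0,0,25,0,0,0,0.5],[0,0,20,0,0,0,0.5],[0,0,10,0,0,0,0.5],[0,0,4,0,0,0,0.5],[0,0,1,0,0,0,0.5],[0,0,0,0,0,0,0.5],[0,0,0,0,0,0,0.5]]
  ]
}}

```text
time: 29.48
eef_pos: [0.5764, 0.1819, 0.0346]
eef_rot: [-0.012, 3.126, 0.008]
wrist_force: [10.4, 14.9, -3.0]
width: 0.0539
grip_force: 65.1
```

Call:
{"name": "move_arm", "arguments": {
  "rows": [
    [[0,0,1,0,0,0,0.5],[0,0,0.7,0,0,0,0.5],[0,0,0.7,0,0,0,0.5],[0,0,0,0,0,0,0.5],[0,0,0,0,0,0,0.5]]
  ]
}}

```text
time: 30.1
eef_pos: [0.5767, 0.1819, 0.034]
eef_rot: [-0.012, 3.125, 0.007]
wrist_force: [7.6, 15.2, 7.7]
width: 0.054
grip_force: 64.5
```

There's an unexpected side force, so I'll back up and look.

Call:
{"name": "move_arm", "arguments": {
  "rows": [
    [[0,0,-5,0,0,0,0.5],[0,0,-20,0,0,0,0.5],[0,0,-20,0,0,0,0.5],[0,0,0,0,0,0,0.5],[0,0,0,0,0,0,0.5]]
  ]
}}

```text
time: 30.72
eef_pos: [0.5693, 0.1774, 0.0746]
eef_rot: [0.007, -3.14, 0.0]
wrist_force: [-0.3, -0.5, -2.5]
width: 0.054
grip_force: 65.3
```

Run:
```python
from h import *
a=cam('top')['pixels'][130:290,220:390]; b=cam('scene')['pixels'][150:310,220:390]
I=np.hstack([cv2.resize(x,None,fx=2.3,fy=2.3,interpolation=cv2.INTER_CUBIC) for x in (a,b)])
cv2.imwrite('pics/g1.png',I[:,:,::-1])
c=cam('top')
for z in(.085,.25): print(z,onz(c,460/1.4,365/1.4,z),onz(c,460/1.4,252/1.4,z),onz(c,463/1.4,298/1.4,z))
```

```text
0.085 [0.41721043 0.11589995 0.085     ] [0.58223822 0.11727924 0.085     ] [0.51467851 0.11233981 0.085     ]
0.25 [0.42160202 0.12815972 0.25      ] [0.55969244 0.12931387 0.25      ] [0.50316045 0.1251807  0.25      ]
```

View pics/g1.png

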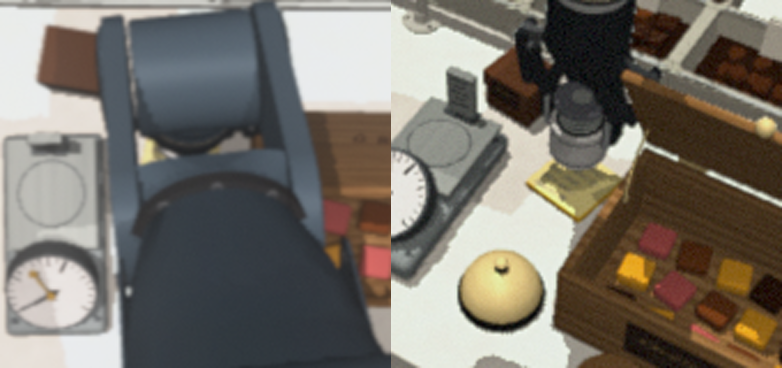

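The top crop shows the chest's near wall at y≈0.117, so the gripper's -y side met the raised lid edge. The unit is still upright in the grip. I'll raise it and turn the gripper a quarter, so that the fingers lie along x.

```bash
python3 -c "
from h import *
print(state()['q'])"
```

```text
[ 1.14251567e-01  7.03123932e-01  1.62445247e+00 -2.96607787e-05
  8.16159260e-01 -1.46075827e+00]
```

Call:
{"name": "move_arm", "arguments": {
  "rows": [
    [[0,1,-30,0,0,0,0.5],[0,1,-30,0,0,0,0.5],[0,0,0,0,0,0,0.5]]
  ]
}}

```text
time: 31.25
eef_pos: [0.572, 0.1794, 0.1366]
eef_rot: [-0.007, 3.137, 0.001]
wrist_force: [-0.7, 1.0, -1.0]
width: 0.0541
grip_force: 65.3
```

Call:
{"name": "move_arm", "arguments": {
  "rows": [
    [[0,0,0,0,0,0.175,0.5],[0,0,0,0,0,0.175,0.5],[0,0,0,0,0,0.175,0.5],[0,0,0,0,0,0.175,0.5],[0,0,0,0,0,0.175,0.5],[0,0,0,0,0,0.175,0.5],[0,0,0,0,0,0.175,0.5],[0,0,0,0,0,0.175,0.5],[0,0,0,0,0,0.17,0.5],[0,0,0,0,0,0,0.5],[0,0,0,0,0,0,0.5]]
  ]
}}

```text
time: 32.62
eef_pos: [0.5698, 0.179, 0.1341]
eef_rot: [-2.213, -2.229, 0.002]
wrist_force: [0.7, -0.7, -1.9]
width: 0.0541
grip_force: 65.2
```

Call:
{"name": "move_arm", "arguments": {
  "rows": [
    [[1.5,0,25,0,0,0,0.5],[0,0,25,0,0,0,0.5],[0,0,15,0,0,0,0.5],[0,0,15,0,0,0,0.5],[0,0,10,0,0,0,0.5],[0,0,0,0,0,0,0.5],[0,0,0,0,0,0,0.5]]
  ]
}}

```text
time: 33.5
eef_pos: [0.5709, 0.1808, 0.0456]
eef_rot: [2.215, 2.227, 0.001]
wrist_force: [-0.5, 0.1, -1.8]
width: 0.0539
grip_force: 65.2
```

Call:
{"name": "move_arm", "arguments": {
  "rows": [
    [[0,0,4,0,0,0,0.5],[0,0,3,0,0,0,0.5],[0,0,2,0,0,0,0.5],[0,0,2,0,0,0,0.5],[0,0,0,0,0,0,0.5],[0,0,0,0,0,0,0.5]]
  ]
}}

```text
time: 34.25
eef_pos: [0.5705, 0.1807, 0.0341]
eef_rot: [2.216, 2.227, 0.0]
wrist_force: [-0.5, -0.2, -2.4]
width: 0.054
grip_force: 65.2
```

Call:
{"name": "move_arm", "arguments": {
  "rows": [
    [[0,0,1,0,0,0,0.5],[0,0,1,0,0,0,0.5],[0,0,1,0,0,0,0.5],[0,0,1,0,0,0,0.5],[0,0,0,0,0,0,0.5],[0,0,0,0,0,0,0.5]]
  ]
}}

```text
time: 35.0
eef_pos: [0.5704, 0.1807, 0.0301]
eef_rot: [2.216, 2.227, 0.0]
wrist_force: [-0.6, 0.5, -2.9]
width: 0.0539
grip_force: 65.2
```

Call:
{"name": "move_arm", "arguments": {
  "rows": [
    [[0,0,0.7,0,0,0,0.5],[0,0,0.7,0,0,0,0.5],[0,0,0.7,0,0,0,0.5],[0,0,0,0,0,0,0.5],[0,0,0,0,0,0,0.5]]
  ]
}}

```text
time: 35.62
eef_pos: [0.5704, 0.1807, 0.0286]
eef_rot: [2.216, 2.227, 0.0]
wrist_force: [-2.0, -1.0, 5.1]
width: 0.0541
grip_force: 65.9
```

The unit is down on the pad, so I'll let go and retreat.

Call:
{"name": "move_arm", "arguments": {
  "rows": [
    [[0,0,0,0,0,0,0.68],[0,0,0,0,0,0,0.75],[0,0,0,0,0,0,0.85],[0,0,0,0,0,0,1],[0,0,0,0,0,0,1],[0,0,-15,0,0,0,1],[0,0,-30,0,0,0,1],[0,0,-40,0,0,0,1],[0,0,-50,0,0,0,1],[0,0,-50,0,0,0,1]]
  ]
}}

```text
time: 36.88
eef_pos: [0.5702, 0.1807, 0.2156]
eef_rot: [2.216, 2.227, 0.001]
wrist_force: [0.9, 0.4, 0.6]
width: 0.0853
grip_force: 0.0
```

Call:
{"name": "move_arm", "arguments": {
  "rows": [
    [[50,0,0,0,0,0,1],[60,0,0,0,0,0,1],[60,0,0,0,0,0,1],[60,0,0,0,0,0,1],[30,0,0,0,0,0,1],[0,0,0,0,0,0,1],[0,0,0,0,0,0,1]]
  ]
}}

```text
time: 37.75
eef_pos: [0.5689, 0.4399, 0.2135]
eef_rot: [2.216, 2.227, -0.001]
wrist_force: [-0.8, -0.1, -0.0]
width: 0.0854
grip_force: 0.0
```

Run:
```python
from h import *
c=cam('top');a=c['pixels'][130:290,220:390]; b=cam('scene')['pixels'][150:310,220:390]
I=np.hstack([cv2.resize(x,None,fx=2.3,fy=2.3,interpolation=cv2.INTER_CUBIC) for x in (a,b)])
cv2.imwrite('pics/g2.png',I[:,:,::-1])
g=cv2.resize(cv2.cvtColor(c['pixels'],cv2.COLOR_RGB2GRAY),None,fx=4,fy=4,interpolation=cv2.INTER_CUBIC)
u,v=proj(c,[.5695,.18,.08])*4; u,v=int(u),int(v); r=.026*495/1.016*4
h=cv2.HoughCircles(g[v-80:v+80,u-80:u+80],cv2.HOUGH_GRADIENT,1,200,param1=60,param2=10,minRadius=int(r*.93),maxRadius=int(r*1.07))[0,0]
print('cap',onz(c,(h[0]+u-80+.5)/4-.5,(h[1]+v-80+.5)/4-.5,.08),state()['time'])
```

```text
cap [0.56913507 0.18135497 0.08      ] 37.85
```

View pics/g2.png

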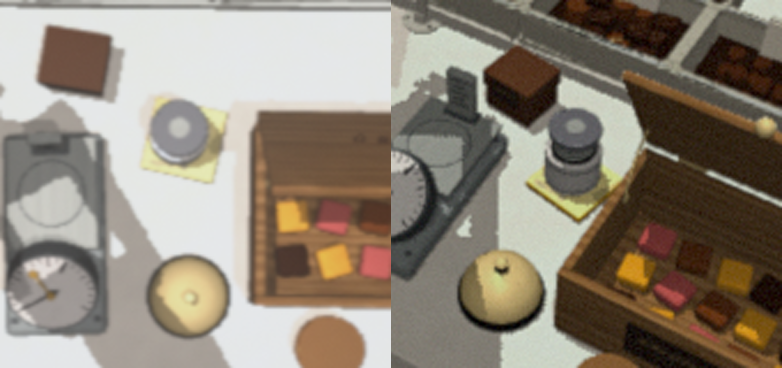

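The unit stands upright on the pad, with its cap at crop (180,128). The bell, box and chest are where they were.

```bash
python3 -c "
from workcell import job
print(job.close_job())"
```

```text
the job is handed in; nothing more can be done
None
```

I pressed the spring unit's cap level with the gauge post, to within about 1 mm, and held it there over 1 s. The brass hand stopped near 8 N, short of 12 N, so the unit now stands upright and released on the sticky notes, and I have handed the job in. On the way the gripper pushed against the open chest lid with about 18 N before I backed off; I also let the cap up once between a partial press and the full one, and viewed 11 pictures instead of the 10 allowed.

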